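Hand-crank a sample carousel to its pointer

ROBOT

A 6-joint arm with a two-finger parallel gripper is mounted at the origin on the work surface. World frame = base frame: x ahead of the robot, y to its left, z up, the work surface at z = 0. Lengths are in m, angles in rad, forces in N, time in s.
With the tool pointing down it reaches from about 0.25 to 0.725 m from the base axis. Payload 4 kg.
Tool frame: the origin (TCP) lies at the very end of the fingers, on their centre line; the grasp point (between the pads) lies 19 mm behind it; z points along the fingers, y is the line along which they close (so a half turn about z gives the same grasp; the last joint's range is limited). The gripper opens to 85 mm and grips with 20 to 120 N. Pads are 22 mm wide; open, the fingers measure 114 mm over their backs; the gripper's body (76 mm by 85 mm) begins 54 mm behind the grasp point. The pads swing forward as they close: fully open they stand 13 mm farther back than shut.
Start: joints at [-1.225, 0.241, 0.005, 1.335, 0, 1.571], TCP at [0.169, -0.47, 0.197] pointing down, gripper open.
Joint ranges: [-2.72, 2.72], [-1.05, 1.87], [-1.09, 1.28], [-1.99, 2.15], [-1.42, 1.44], [-3.14, 3.14]. Speed limits (rad/s): [2.79, 2.79, 3.14, 3.14, 3.14, 3.14].

INTERFACE

Orientations are given as a unit quaternion [x, y, z, w].
In Python, from workcell import bot, vision, workorder, boxes_of gives the robot as it stands.
- The arm moves only by the tool send_rows, never from a script. Its argument "motion" is text: rows parted by semicolons, each of 5 numbers parted by spaces: the closure, from -1 (fully open) to 1 (shut), so that 0 is half open, then the shift along the tool's x, y, z in cm, then the turn about the tool's z in rad. In form: claw x y z twist; .... A call has 1 to 5 rows; each row is the pose to reach, as a shift and turn from the pose commanded when the call began, along the tool's axes at that moment; what a row does not reach only later rows make up. A row lasts 1/10 s, in which the tool goes at most 50 mm and 8.59 degrees, less where a joint would pass 70% of its speed; a pose out of reach is approached as far as the arm can. A call with a gripper value outside its range is refused whole. The fingers move at their own pace and stop on an object; the grip force is fixed at half the most. Time passes only in rows, so rows that repeat a pose let the fingers close. It gives the time, the measured TCP pose, the force, the opening and the grip force at its end, in the units of the state.
- bot.get_obs(): the state, without advancing time (a new reading comes with each control period).
- vision.camera(name): name is "scene" or "top"; returns the picture (420x560x3 uint8, red, green, blue); there is no depth.
- vision.camera_model(name): a dict with "fov_y" (degrees; the focal length in pixels is half the picture's height over the tangent of half this angle, whatever the lens; pixels are square), "cx", "cy" (the principal point, pixels), "world_from_camera" (4x4, takes a point from camera to world coordinates). Camera axes: x right, y down, z forward; pixel columns grow to the right and rows downward; lengths in m; the calibration is good to about 2 mm. A picture is of the moment at which its call begins. camera_model takes no time and is no camera call.
- workorder.job_done(): hands the job in; it is judged then, once.
Trained networks look in the newest picture that a camera, given by its name, has taken for a name from the list of things; names that differ only in an ending like _2 or _b are one class to them, and where a whole thing is asked for, a point or a joint stands for the part that bears it (a point fixed in the world has none). Each returns a list of dicts, best first, with "conf" (0 to 1); they miss things now and then, are a little off and sometimes report something else, mostly with a low value. They report only what shows in the picture. A call takes as long as a camera call. They do not tell look-alikes from the thing itself.
- boxes_of(camera, target): "rect" ([centre column, centre row, width, height] in pixels, round what is visible of it).
The state is a dict: "clock": time; "joint_pos": joint angles; "joint_vel": joint speeds; "tau": joint torques, N m; "eef_pos": TCP position; "tool_rot": TCP orientation; "ft_force": force on the tool from outside, world axes, zero at the start; "ft_torque": the same for the moment, N m; "grip_width": finger opening in m; "grasp_force": force on a finger pad.
Only numpy, scipy, OpenCV 4.12 (cv2) and the standard library are available. Lean on these libraries where they do the work, as an engineer would, in place of code of your own. Each camera call takes 0.05 s, during which the arm holds its last target. There are 200 camera calls.

TASK

The sample carousel has lost power: take the loose crank from the blue tray, fit it fully home on the square spindle in the middle of the clear cover, and wind the carousel until the red-capped tube stands under the yellow pointer. Then lift the crank off and lay it flat in the blue tray again. Let the crank find the square by feel, never by force, do not drop it, and leave the other things on the bench alone.

Things in the scene. Friction and masses are not known exactly. Their poses are not given: they have to be found in the camera images.
- machine: Fixed carousel module: white base 270 x 270 x 55 mm, on it a grey round wall 256 mm across up to 90 mm, closed by a solid clear flat cover (top 95 mm above the bench; the carousel below cannot be touched). Mid-cover a grey boss 44 mm across rises to 99 mm, the steel spindle out of it. Origin: centre of the underside, on the spindle's axis; z up; the yellow pointer lies on the cover towards -x.
- boss_top (a point): Point on the spindle's axis at the boss's top face, 99 mm above the bench, on which the crank's underside rests when fully home. Above it the spindle stands 22 mm: a plain 22 mm square for 18 mm, then a round brass cone, 21 to 14 mm across, 4 mm high. The cone enters the crank's socket at any angle; the crank then rests 18 mm above home till the squares line up (within about 0.1 rad, four ways).
- spindle_tip (a point): Centre of the spindle's top, 121 mm above the bench. The spindle's own angle is not reported: it has play of 0.785 rad either way in the carousel's hub and is left anywhere in it. Within the play it turns lightly (0.05 Nm friction) and moves nothing; at its end it takes the carousel along (0.12 Nm, 1.5 N at the handle). All stays where left; on reversing, the carousel stands still for 1.57 rad.
- pointer (a point): Point under the yellow pointer, 85 mm from the spindle's axis, at the height of the tube caps (80 mm above the bench).
- red_tube (a point): Centre of the red cap's top (21 mm across) of the one red tube on the carousel's circle of 12, 85 mm from the axis, under the clear cover; the other 11 caps are white.
- carousel (a joint): Angle of the carousel in rad, 0 when the red tube stands exactly under the pointer, growing counter-clockwise seen from above; it can be turned either way without a stop, and 6.283 is again under the pointer. Starts between 0.8 and 5.4.
- crank: Loose steel crank, about 0.24 kg, on the tray's floor. Origin: centre of the hub's underside, on the socket's axis; z up; x along the arm. Hub 36 x 36 mm, sides along x and y, 44 mm high, square socket 24.2 mm wide, 26 mm deep, open below, sides along x and y. Arm 20 mm wide, 10 mm high, level with the underside, to x = 100 mm. The hub can be gripped on either pair of flats, above the arm.
- crank_handle (a point): Point on the axis of the crank's upright black handle, 64 mm above the crank's underside, at x = 80 mm of the crank. The handle is 22 mm across, from 12 to 78 mm high, and spins freely on its pin.
- tray: Fixed blue tray, 190 (x) x 200 (y) x 14 mm high, walls and floor 5 mm thick. Origin: centre of its underside; the crank lies on its inner floor, 5 mm above the bench.
- reagent: White reagent bottle, 54 mm across, 120 mm high, blue cap. Origin: centre of its underside. Not to be moved.
- specimen: Clear specimen jar, 56 mm across, 70 mm high, yellow cap. Origin: centre of its underside. Not to be moved.
- calculator: Black pocket calculator, 130 x 80 x 16 mm, lying flat. Origin: centre of its underside. Not to be moved.
There are look-alikes about, which are no part of the job. Of the things that look like the crank, the middle-sized one is meant.

How it is judged:
On the way, in this order (a step that is already met when the one before it is completed fails the run):
1. the crank is fully home on the square spindle (horizontal distance between crank and boss_top below 0.003 m and z of crank in the frame of boss_top below 0.003 m and angle between crank's own z axis and vertical below 0.1 rad), for 0.2 s.
2. with the crank home, the red tube has been wound under the pointer (all of step 1 and horizontal distance between red_tube and pointer below 0.006 m), for 0.2 s.
At the end, for the whole second after the job is handed in: The red tube's centre is within 6 mm (horizontally) of the pointer's point, and the crank lies flat on the tray's floor (hub and handle inside the walls, less than 5 mm above the floor, tilted less than 0.06 rad), released and at rest (horizontal distance between red_tube and pointer below 0.006 m and z of crank in the frame of tray below 0.01 m and angle between crank's own z axis and vertical below 0.06 rad and x of crank in the frame of tray between -0.09 and 0.09 m and y of crank in the frame of tray between -0.095 and 0.095 m and x of crank_handle in the frame of tray between -0.09 and 0.09 m and y of crank_handle in the frame of tray between -0.095 and 0.095 m and linear speed of crank below 0.02 m/s and contact force between the fingers and crank below 0.1 N); the robot touches nothing.
It fails at once if the crank is pressed on the spindle with more than 70 N while it is not home (contact force between crank and machine above 70 N and z of crank in the frame of boss_top above 0.004 m).
It fails at once if the crank is dropped: it falls faster than 0.8 m/s out of the fingers (linear speed of crank above 0.8 m/s and contact force between the fingers and crank below 0.1 N).
It fails at once if the reagent bottle is moved more than 30 mm (distance of reagent from where it was at the start of the episode above 0.03 m).
It fails at once if the specimen jar is moved more than 30 mm (distance of specimen from where it was at the start of the episode above 0.03 m).
It fails at once if the calculator is moved more than 30 mm (distance of calculator from where it was at the start of the episode above 0.03 m).
It also fails if it takes over 72 s, if anything falls off the work surface, if the arm or the gripper's body presses on something with over 40 N, if the wrist force passes 120 N, or if a joint passes its speed limit or range.

## Working session

There is one attempt and no reset: what is moved stays moved. The work goes in short steps, Python scripts to look and compute and a tool call to move; the robot and the scene stay as the last step left them, time stands still between calls to the robot, and variables do not carry over. Pictures are saved under pics/ and viewed, at most 10 in all, crops included, and the job is handed in when it is done.

Besides the shell and the picture viewer there is one more tool, called after ">>>" by a JSON object that holds its "api" and its "payload", one argument or row to a line. send_rows: Moves the arm, as the interface text tells. Its arguments: {"type":"object","properties":{"motion":{"type":"string"}},"required":["motion"]}

```bash
mkdir -p pics; ls; cat > h.py <<'E'
import numpy as np, cv2
from workcell import bot, vision, workorder, boxes_of
from scipy.spatial.transform import Rotation as R
def pix2w(cam,u,v,z):
    m=vision.camera_model(cam); f=210/np.tan(np.radians(m["fov_y"])/2)
    T=np.array(m["world_from_camera"]); d=T[:3,:3]@np.array([(u-m["cx"])/f,(v-m["cy"])/f,1]); o=T[:3,3]
    return o+d*(z-o[2])/d[2]
def w2pix(cam,p):
    m=vision.camera_model(cam); f=210/np.tan(np.radians(m["fov_y"])/2)
    T=np.linalg.inv(np.array(m["world_from_camera"])); q=T[:3,:3]@np.array(p)+T[:3,3]
    return np.array([m["cx"]+f*q[0]/q[2],m["cy"]+f*q[1]/q[2]])
def snap(cam,name):
    im=vision.camera(cam); cv2.imwrite(f"pics/{name}.png",im[:,:,::-1]); return im
E
python3 - <<'E'
from h import *
np.set_printoptions(precision=3,suppress=True)
a=snap("top","t0");b=snap("scene","s0")
cv2.imwrite("pics/both.png",cv2.resize(np.hstack([a,b])[:,:,::-1],(800,300)))
for c in("top","scene"):
    m=vision.camera_model(c);print(c,m["fov_y"],m["cx"],m["cy"],np.array(m["world_from_camera"]))
for t in("crank","tray","machine","red_tube","crank_handle","pointer"):
    print(t,[(np.round(d["rect"],1).tolist(),round(d["conf"],2)) for d in boxes_of("top",t)][:5])
print(bot.get_obs())
E
```

```text
pics
top 50.58968337025014 272.2071362467563 206.0254872970085 [[-0.019 -0.978  0.206  0.308]
 [-1.     0.018 -0.005 -0.025]
 [ 0.001 -0.206 -0.979  1.211]
 [ 0.     0.     0.     1.   ]]
scene 56.729255674109034 281.1925135273795 206.5075608452242 [[ 0.348  0.776 -0.526  1.077]
 [ 0.937 -0.296  0.183 -0.185]
 [-0.014 -0.557 -0.831  0.926]
 [ 0.     0.     0.     1.   ]]
crank [([346.4, 296.8, 66.5, 18.2], 0.98), ([325.4, 214.4, 47.9, 31.0], 0.78), ([391.3, 185.4, 32.2, 14.8], 0.53)]
tray [([322.7, 209.8, 88.2, 78.7], 0.65)]
machine [([200.0, 210.2, 111.8, 115.9], 0.59)]
red_tube [([195.2, 204.2, 9.7, 15.0], 0.5)]
crank_handle [([345.5, 296.6, 68.7, 25.9], 0.97), ([325.1, 214.6, 40.9, 33.1], 0.82), ([390.1, 186.6, 31.0, 18.9], 0.58), ([196.1, 202.9, 11.9, 14.1], 0.26)]
pointer [([200.1, 208.1, 112.9, 116.9], 0.73)]
{'clock': 0.4, 'joint_pos': array([-1.225,  0.241,  0.005,  1.335, -0.   ,  1.571]), 'joint_vel': array([-0.   , -0.002,  0.002, -0.001, -0.   ,  0.001]), 'tau': array([ -0.   , -37.178,  25.233,   0.005,   0.   ,  -0.   ]), 'eef_pos': array([ 0.169, -0.47 ,  0.197]), 'tool_rot': array([ 0.985,  0.172, -0.   , -0.   ]), 'ft_force': array([ 0.066,  0.077, -0.502]), 'ft_torque': array([0.005, 0.003, 0.033]), 'grasp_force': 0.0, 'grip_width': 0.08538770328915714}
```

View pics/t0.png

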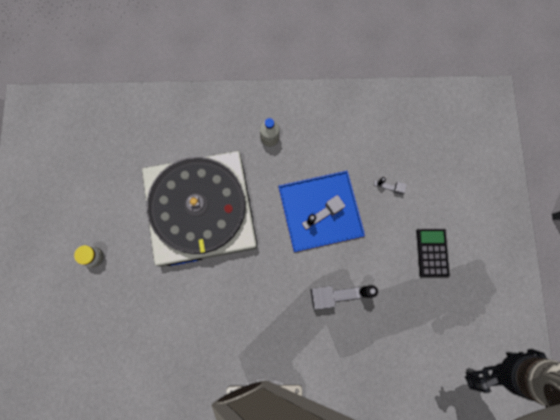

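View pics/s0.png

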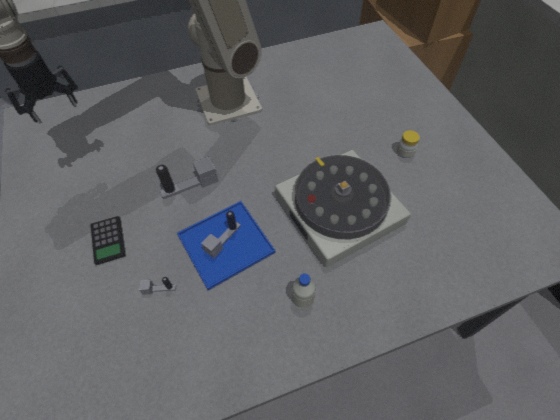

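The crank in the tray (top ≈(325,212)) is the middle-sized one; the machine is at top (200,208), with the red cap at (228,209) and the pointer at (201,245). Next I'll measure these precisely.

```bash
python3 - <<'E'
from h import *
np.set_printoptions(precision=4,suppress=True)
a=cv2.imread("pics/t0.png");b=cv2.imread("pics/s0.png")
c1=cv2.resize(a[145:270,140:270],None,fx=3,fy=3,interpolation=cv2.INTER_CUBIC)
c2=cv2.resize(a[165:260,272:372],None,fx=4,fy=4,interpolation=cv2.INTER_CUBIC)
c2=cv2.resize(c2,(400,375))
cv2.imwrite("pics/crop.png",np.hstack([c1,c2]))
c1=cv2.resize(b[145:255,270:410],(400,314),interpolation=cv2.INTER_CUBIC);c2=cv2.resize(b[195:290,170:280],(364,314),interpolation=cv2.INTER_CUBIC)
cv2.imwrite("pics/crops.png",np.hstack([c1,c2]))
def blobs(cam,im,mask,z,amin=3):
    n,l,s,c=cv2.connectedComponentsWithStats(mask.astype(np.uint8))
    for i in range(1,n):
        if s[i,4]>=amin: print("  ",cam,c[i],s[i,2:],pix2w(cam,*c[i],z))
for cam,im in(("top",a),("scene",b)):
    h=cv2.cvtColor(im,cv2.COLOR_BGR2HSV).astype(int);H,S,V=h[...,0],h[...,1],h[...,2]
    print("red");blobs(cam,im,((H<6)|(H>172))&(S>120)&(V>50),.08)
    print("yellow/brass");blobs(cam,im,(H>12)&(H<34)&(S>100)&(V>80),.098)
    print("tray");m=(H>105)&(H<125)&(S>150)&(V>60)
    m=cv2.morphologyEx(m.astype(np.uint8),cv2.MORPH_CLOSE,np.ones((25,25)))
    n,l,s,c=cv2.connectedComponentsWithStats(m);i=1+np.argmax(s[1:,4])
    cs,_=cv2.findContours((l==i).astype(np.uint8),0,1);bx=cv2.minAreaRect(cs[0])
    pts=[np.round(pix2w(cam,*p,.014),4)[:2] for p in cv2.boxPoints(bx)];print(pts,np.mean(pts,0))
E
```

```text
red
   top [228.   208.25] [ 7  8 48] [0.5415 0.0847 0.08  ]
yellow/brass
   top [193.3171 200.8537] [ 8  7 41] [0.5588 0.172  0.098 ]
   top [201.32   245.5333] [ 7 14 75] [0.4434 0.1498 0.098 ]
   top [ 84.1197 254.6278] [ 21  20 309] [0.426  0.4426 0.098 ]
tray
[array([ 0.6156, -0.0491]), array([ 0.6584, -0.248 ]), array([ 0.4724, -0.2784]), array([ 0.4324, -0.0854])] [ 0.5447 -0.1652]
red
   scene [310.9744 198.0256] [ 7  7 39] [0.5434 0.0839 0.08  ]
yellow/brass
   scene [373.       2.1786] [ 7  7 28] [-0.2263  0.6705  0.098 ]
   scene [468.       4.1429] [3 5 7] [-0.077   1.0048  0.098 ]
   scene [458.4286   8.    ] [2 5 7] [-0.0675  0.9547  0.098 ]
   scene [467.6667   9.6667] [2 2 3] [-0.0446  0.9804  0.098 ]
   scene [402.6396  33.583 ] [ 47  38 283] [0.0015 0.6705 0.098 ]
   scene [458.3333  24.6667] [2 2 3] [0.0275 0.889  0.098 ]
   scene [452.  28.] [3 1 3] [0.0371 0.8552 0.098 ]
   scene [444.4223  50.2616] [ 36  47 367] [0.1415 0.754  0.098 ]
   scene [454.6667  45.6667] [2 2 3] [0.1319 0.8021 0.098 ]
   scene [422.6667  50.6667] [2 2 3] [0.116 0.683 0.098]
   scene [452.8  52.2] [3 4 5] [0.1615 0.7744 0.098 ]
   scene [431.5   58.75] [4 2 4] [0.1661 0.6865 0.098 ]
   scene [410.4947 137.0947] [ 18  15 190] [0.4587 0.4304 0.098 ]
   scene [319.6905 161.3095] [ 9  9 42] [0.4485 0.149  0.098 ]
   scene [343.3333 184.3   ] [ 6  6 30] [0.5443 0.1758 0.098 ]
tray
[array([ 0.4782, -0.2805]), array([ 0.4244, -0.0725]), array([ 0.6263, -0.0498]), array([ 0.6646, -0.2411])] [ 0.5484 -0.161 ]
```

View pics/crop.png

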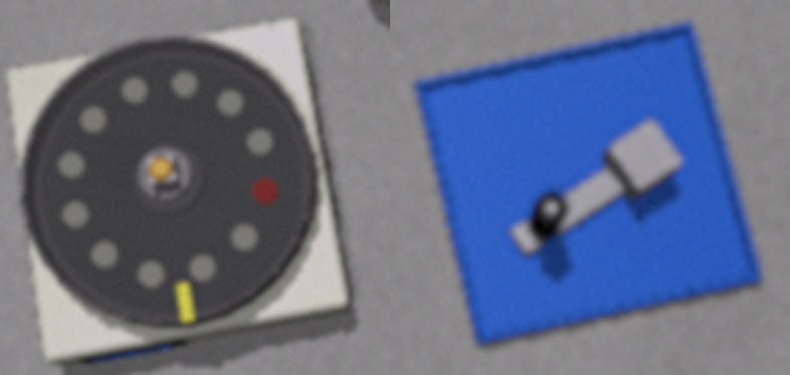

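View pics/crops.png

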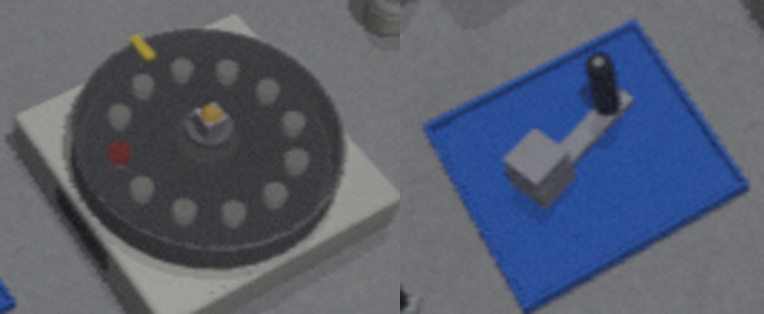

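```bash
python3 - <<'E'
from h import *
from scipy.optimize import least_squares
np.set_printoptions(precision=4,suppress=True)
def tri(pt,ps): 
    r=least_squares(lambda p:np.r_[w2pix("top",p)-pt,w2pix("scene",p)-ps],[.5,0,.1]);return r.x,r.fun
print("brass",tri([193.3,200.85],[343.33,184.3]),pix2w("top",193.3,200.85,.119),pix2w("scene",343.33,184.3,.119))
print("yellow",tri([201.32,245.53],[319.69,161.31]))
print("red",tri([228,208.25],[310.97,198.03]))
for n,pt,ps,z in(("hub",[336,204.3],[212.3,242.2],.049),("handle",[311.75,217.4],[230.1,213.2],.083)):
    print(n,tri(pt,ps),pix2w("top",*pt,z),pix2w("scene",*ps,z))
a=cv2.imread("pics/t0.png");g=cv2.resize(a,None,fx=4,fy=4,interpolation=cv2.INTER_CUBIC)
h=cv2.cvtColor(g,cv2.COLOR_BGR2HSV).astype(int)
# white caps: bright inside annulus
c0=np.array(w2pix("top",[.55,.169,.08]))
gr=cv2.cvtColor(g,cv2.COLOR_BGR2GRAY);m=(gr>95).astype(np.uint8)
n,l,s,c=cv2.connectedComponentsWithStats(m);P=[]
for i in range(1,n):
    p=(c[i]-1.5)/4;d=np.hypot(*(p-c0))
    if s[i,4]>150 and s[i,4]<1200 and 25<d<42:P.append(pix2w("top",*p,.079)[:2])
P=np.array(P);print(len(P))
r=least_squares(lambda q:np.hypot(*(P-q[:2]).T)-q[2],[.55,.169,.085]);print("circle",r.x,r.fun)
q=r.x;print("cap angs",np.sort(np.degrees(np.arctan2(*(P-q[:2]).T[::-1]))))
# steel pixels of hub in tray: low saturation
for cam,f,box in(("top","t0",(300,185,350,240)),("scene","s0",(195,205,245,262))):
    im=cv2.imread(f"pics/{f}.png");hh=cv2.cvtColor(im,cv2.COLOR_BGR2HSV);x0,y0,x1,y1=box
    print(cam);
E
```

```text
brass (array([0.555 , 0.1688, 0.1146]), array([ 0.1076,  0.0348,  0.1145, -0.022 ])) [0.5541 0.1683 0.119 ] [0.5578 0.1666 0.119 ]
yellow (array([0.4442, 0.151 , 0.0923]), array([-0.104 , -0.0305, -0.1182,  0.0212]))
red (array([0.5419, 0.0848, 0.0777]), array([ 0.052 ,  0.0141,  0.0543, -0.0092]))
hub (array([ 0.5556, -0.1991,  0.0406]), array([-1.2273, -0.1492, -1.1726,  0.1217])) [ 0.5534 -0.2011  0.049 ] [ 0.5613 -0.1961  0.049 ]
handle (array([ 0.5133, -0.1313,  0.0808]), array([-0.253 , -0.0384, -0.2537,  0.0298])) [ 0.5128 -0.1317  0.083 ] [ 0.5149 -0.1308  0.083 ]
11
circle [0.5552 0.1694 0.0853] [-0.     -0.0001  0.      0.0001 -0.      0.0001  0.0001  0.     -0.0001
  0.0001 -0.0001]
cap angs [-158.8266 -128.8512  -68.8525  -38.8097   -8.8635   21.2515   51.1341
   81.2305  111.2401  141.0495  171.1857]
top
scene
```

```bash
python3 - <<'E'
from h import *
a=cv2.imread("pics/t0.png");b=cv2.imread("pics/s0.png")
def cr(im,u,v,r,z=400):
    u,v=int(u),int(v);return cv2.resize(im[v-r:v+r,u-r:u+r],(z,z),interpolation=cv2.INTER_CUBIC)
o=np.hstack([cr(a,195,203,12,395),cr(b,343,187,12,395)]);o=np.clip(o.astype(float)*1.3,0,255).astype(np.uint8)
cv2.imwrite("pics/sp.png",o)
E
```

```text
(no output)
```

View pics/sp.png

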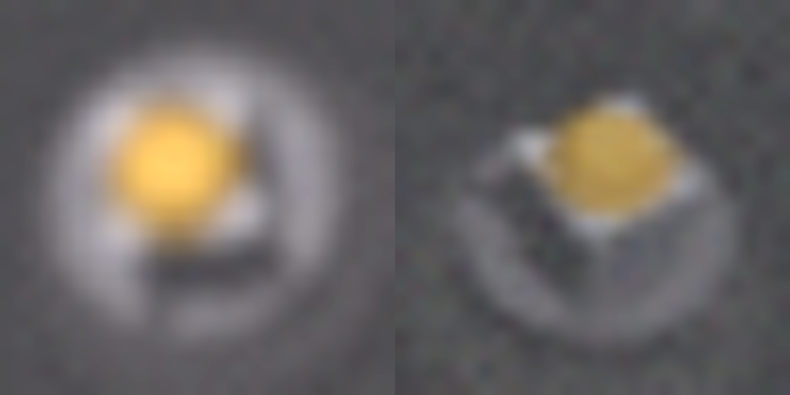

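```bash
cat >> h.py <<'E'
def go(pos,yang):
    """shift cm & twist from current measured pose to reach TCP pos with tool-y at world angle yang"""
    o=bot.get_obs(); M=R.from_quat(o["tool_rot"]).as_matrix()
    d=M.T@(np.array(pos)-o["eef_pos"])*100
    y=np.arctan2(M[1,1],M[0,1]); t=-(yang-y); t=(t+np.pi)%(2*np.pi)-np.pi
    print("shift",np.round(d,2),"twist",round(t,3),"(or",round(t-np.pi*np.sign(t),3),") yang",round(y,3),"j",np.round(o["joint_pos"],2),"rows",np.linalg.norm(d)/5,abs(t)/.15)
E
python3 - <<'E'
from h import *
def ang(cam,c,off,z):
    P=np.array([pix2w(cam,*( (np.array(p)-off+.5)/395*24-.5+np.array(o)),z)[:2] for p,o in c])
    print(cam,P.mean(0))
    for i in range(4):
        d=P[(i+1)%4]-P[i];print(round(np.degrees(np.arctan2(d[1],d[0]))%90,1),round(np.hypot(*d),4))
S=(331,175);T=(183,191)
ang("scene",[(p,S) for p in[(525,142),(597,232),(698,180),(632,98)]],np.array([395,0]),.117)
ang("top",[(p,T) for p in[(235,90),(262,220),(118,240),(95,120)]],np.array([0,0]),.117)
go([.555,-.199,.12],.553)
E
```

```text
scene [0.55724082 0.16837025]
8.5 0.0203
10.5 0.0195
8.1 0.0186
5.5 0.0196
top [0.55491486 0.1686366 ]
12.3 0.021
7.1 0.0221
11.6 0.0193
11.4 0.0218
shift [ 45.47 -12.45   7.67] twist -1.778 (or 1.364 ) yang -1.225 j [-1.23  0.24  0.    1.34 -0.    1.57] rows 9.553121161393793 11.853431539220479
```

>>> {"api": "send_rows", "payload": {
  "motion": "-1 4.5 -1.2 0 -0.15; -1 9 -2.4 0 -0.3; -1 13.5 -3.6 0 -0.45; -1 18 -4.8 0 -0.6; -1 22.5 -6 0 -0.75"
}}

```text
clock: 0.9
eef_pos: [0.3621, -0.3365, 0.197]
tool_rot: [0.852, 0.523, 0.0, 0.0]
ft_force: [-0.1, -2.0, 0.1]
grip_width: 0.0857
grasp_force: 0.0
```

```bash
python3 -c "
from h import *
go([.5555,-.199,.15],.553)"
```

```text
shift [21.01 11.03  4.7 ] twist -1.022 (or 2.119 ) yang -0.469 j [-0.75  0.23 -0.01  1.33 -0.    1.29] rows 4.838246847218922 6.814528943287138
```

>>> {"api": "send_rows", "payload": {
  "motion": "-1 4.2 2.2 0 -0.15; -1 8.4 4.4 0 -0.3; -1 12.6 6.6 1 -0.45; -1 16.8 8.8 2 -0.6; -1 21 11 4 -0.75"
}}

```text
clock: 1.4
eef_pos: [0.5562, -0.201, 0.1585]
tool_rot: [0.601, 0.799, 0.0, 0.002]
ft_force: [0.9, -1.4, 0.1]
grip_width: 0.0854
grasp_force: 0.0
```

```bash
python3 -c "
from h import *
go([.5555,-.199,.1],.553)"
```

```text
shift [ 0.22 -0.03  5.85] twist -0.271 (or 2.87 ) yang 0.282 j [-0.35  0.44  0.19  1.32 -0.    0.94] rows 1.1699494667905412 1.809742972199242
```

>>> {"api": "send_rows", "payload": {
  "motion": "-1 0.1 0 2 -0.13; -1 0.2 0 5.8 -0.27; -1 0.2 0 9.8 -0.27; -1 0.2 0 13 -0.27; -1 0.2 0 14.5 -0.27"
}}

```text
clock: 1.9
eef_pos: [0.5504, -0.199, 0.0085]
tool_rot: [0.491, 0.871, -0.001, -0.003]
ft_force: [0.3, 0.3, -0.3]
grip_width: 0.0854
grasp_force: 0.0
```

```bash
python3 -c "
from h import *
go([.5555,-.199,.012],.553)
b=snap('scene','s1')
cv2.imwrite('pics/s1c.png',cv2.resize(b[180:290,160:300],None,fx=5,fy=5,interpolation=cv2.INTER_CUBIC)[:,:,::-1])"
```

```text
shift [-0.27  0.43 -0.35] twist -0.008 (or 3.134 ) yang 0.545 j [-0.35  0.55 -0.04  0.98 -0.    0.68] rows 0.1230617828389768 0.051183033942011257
```

View pics/s1c.png

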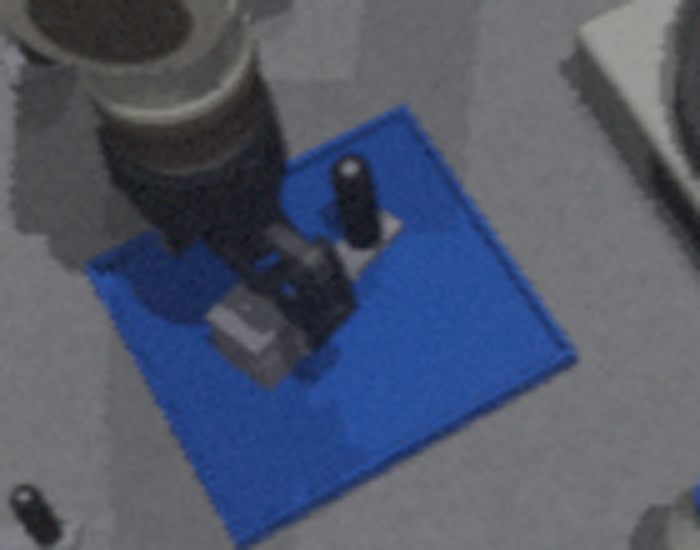

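Finger straddles the hub (front corner (270,385), finger tip ≈(310,345)), about 3 mm too far toward the arm; I'll correct and close.

>>> {"api": "send_rows", "payload": {
  "motion": "-1 -0.3 0.45 -0.3 0; -1 -0.3 0.45 -0.3 0; 0.3 -0.3 0.45 -0.3 0; 1 -0.3 0.45 -0.3 0; 1 -0.3 0.45 -0.3 0"
}}

```text
clock: 2.45
eef_pos: [0.559, -0.2005, 0.0163]
tool_rot: [0.491, 0.871, 0.0, 0.001]
ft_force: [-0.3, -0.3, 0.7]
grip_width: 0.044
grasp_force: 0.0
```

>>> {"api": "send_rows", "payload": {
  "motion": "1 0 0 0 0; 1 0 0 0 0; 1 0 0 0 0; 1 0 0 0 0; 1 0 0 0 0"
}}

```text
clock: 2.95
eef_pos: [0.5584, -0.2003, 0.0153]
tool_rot: [0.491, 0.871, -0.0, -0.0]
ft_force: [1.0, 0.1, 0.0]
grip_width: 0.0001
grasp_force: 0.0
```

```bash
python3 -c "
from h import *
print(bot.get_obs());go([.5555,-.199,.2],.553)"
```

```text
{'clock': 2.95, 'joint_pos': array([-3.44450918e-01,  5.54996840e-01, -1.73248642e-02,  9.98577383e-01,
       -6.42952565e-06,  6.81370170e-01]), 'joint_vel': array([0.00208208, 0.00133077, 0.00059006, 0.00123832, 0.00150823,
       0.00139601]), 'tau': array([-2.33194391e-03, -4.84668660e+01,  2.20245212e+01,  3.45358138e-03,
       -1.66699056e-04, -2.23308646e-06]), 'eef_pos': array([ 0.55840811, -0.20033271,  0.01530542]), 'tool_rot': array([ 4.90715336e-01,  8.71319951e-01, -1.17838496e-05, -5.01137872e-05]), 'ft_force': array([0.99948885, 0.10398635, 0.00131322]), 'ft_torque': array([-0.04749409, -0.01472257,  0.00081831]), 'grasp_force': 0.0, 'grip_width': 7.554424072659527e-05}
shift [  0.27  -0.18 -18.47] twist -0.008 (or 3.134 ) yang 0.545 j [-0.34  0.55 -0.02  1.   -0.    0.68] rows 3.6944457078588813 0.05349838828111982
```

```bash
python3 -c "
from h import *
b=snap('scene','s2');a=snap('top','t2')
o=np.hstack([cv2.resize(b[185:285,165:265],(400,400),interpolation=2),cv2.resize(a[160:260,275:375],(400,400),interpolation=2)])
for cam,x0,sx in(('scene',(165,185),0),('top',(275,160),400)):
    for z in(.015,.05):
        p=(w2pix(cam,[.5584,-.2003,z])-x0)*4+[sx,0];cv2.circle(o,tuple(p.astype(int)),3,(0,255,0),-1)
cv2.imwrite('pics/s2c.png',o[:,:,::-1])"
```

```text
(no output)
```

View pics/s2c.png

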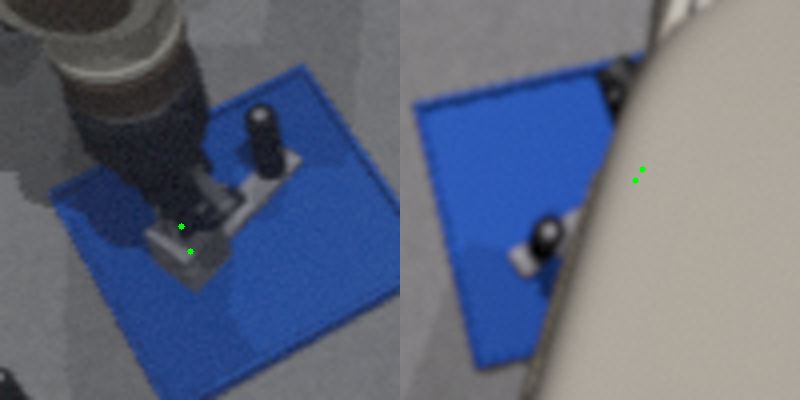

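>>> {"api": "send_rows", "payload": {
  "motion": "1 0 0 -3 0; 1 0 0 -7 0; 1 0 0 -11 0; 1 0 0 -11 0; 1 0 0 -11 0"
}}

```text
clock: 3.55
eef_pos: [0.5594, -0.2007, 0.1268]
tool_rot: [0.491, 0.871, 0.0, 0.002]
ft_force: [-0.7, 0.1, -0.9]
grip_width: -0.0002
grasp_force: 0.0
```

```bash
python3 -c "
from h import *
b=snap('scene','s3');e=bot.get_obs()['eef_pos'];print(e)
x0=(135,160)
o=cv2.resize(b[160:290,135:295],(800,600)[:2] and (738,600),interpolation=2);k=738/160
for z in(0,.019,.073):
    p=(w2pix('scene',e+[0,0,z])-x0)*k;cv2.circle(o,tuple(p.astype(int)),3,(0,255,0),-1)
for q in([.5556,-.199,.005],[.5556,-.199,.049],[.5138,-.1312,.083]):
    p=(w2pix('scene',q)-x0)*k;cv2.circle(o,tuple(p.astype(int)),3,(255,0,0),-1)
cv2.imwrite('pics/s3c.png',o[:,:,::-1])
print(pix2w('scene',228,98,0),pix2w('scene',214,257.5,.005))"
```

```text
[ 0.55819604 -0.2002329   0.12511326]
[-1.03608671e-02  3.09927337e-03  1.11022302e-16] [ 0.58137434 -0.20405174  0.005     ]
```

View pics/s3c.png

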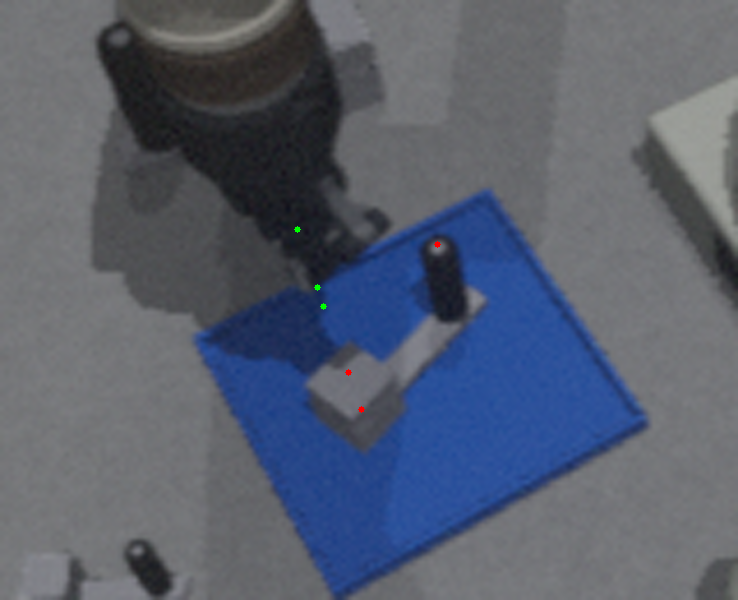

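```bash
python3 -c "
from h import *
b=cv2.imread('pics/s3.png')
c=b[195:235,180:230].astype(float);c=np.clip(255*(c/255)**.45,0,255).astype(np.uint8)
o=cv2.resize(c,(750,600),interpolation=cv2.INTER_CUBIC)
e=np.array([.5582,-.2002,.1251])
for z in(0,.019,.04):
    p=(w2pix('scene',e+[0,0,z])-(180,195)+.5)*15;cv2.circle(o,tuple(p.astype(int)),4,(0,255,0),-1)
cv2.imwrite('pics/e3.png',o)"
```

```text
(no output)
```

View pics/e3.png

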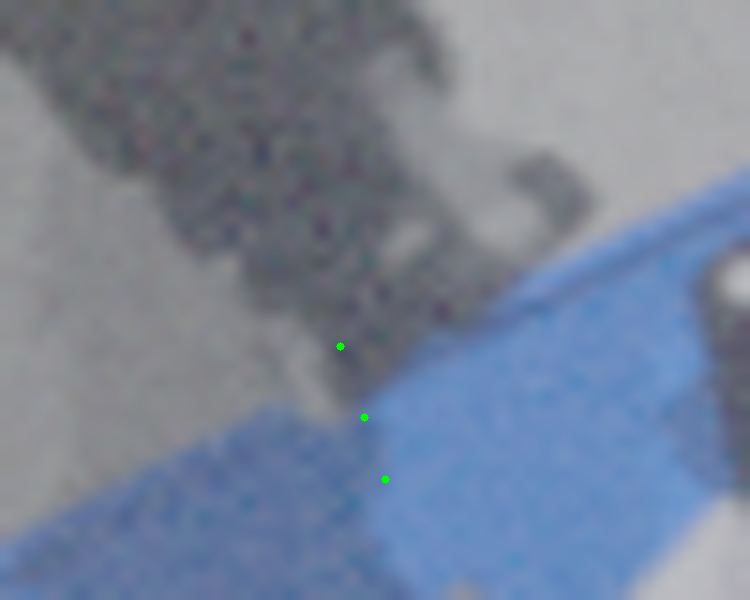

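The fingertips show about 25 mm above the reported TCP (tip at crop (355,395), TCP dot at (385,480)), so the last close happened above the hub. I'll go down deeper this time, checking the force.

>>> {"api": "send_rows", "payload": {
  "motion": "-1 0.1 -0.15 0 0; -1 0.1 -0.15 0 0; -1 0.1 -0.15 3 0; -1 0.1 -0.15 7 0; -1 0.1 -0.15 11 0"
}}

```text
clock: 4.1
eef_pos: [0.5565, -0.2002, 0.0138]
tool_rot: [0.491, 0.871, 0.0, 0.0]
ft_force: [0.3, 0.3, -0.1]
grip_width: 0.0723
grasp_force: 0.0
```

>>> {"api": "send_rows", "payload": {
  "motion": "-1 0 0 0 0; -1 0 0 0.5 0; -1 0 0 1 0; -1 0 0 1 0"
}}

```text
clock: 4.5
eef_pos: [0.5578, -0.2007, 0.0067]
tool_rot: [0.491, 0.871, 0.0, 0.001]
ft_force: [1.2, -0.3, 0.4]
grip_width: 0.0856
grasp_force: 0.0
```

```bash
python3 -c "
from h import *
go([.556,-.199,-.01],.553)
b=snap('scene','s4')
c=b[200:275,180:280].astype(float);c=np.clip(255*(c/255)**.6,0,255).astype(np.uint8)
o=cv2.resize(c,(800,600),interpolation=cv2.INTER_CUBIC)
cv2.imwrite('pics/e4.png',o[:,:,::-1])"
```

```text
shift [ 0.24 -0.07  1.67] twist -0.008 (or 3.134 ) yang 0.545 j [-0.35  0.56 -0.03  0.98 -0.    0.68] rows 0.33737849600416825 0.05323914472821656
```

View pics/e4.png

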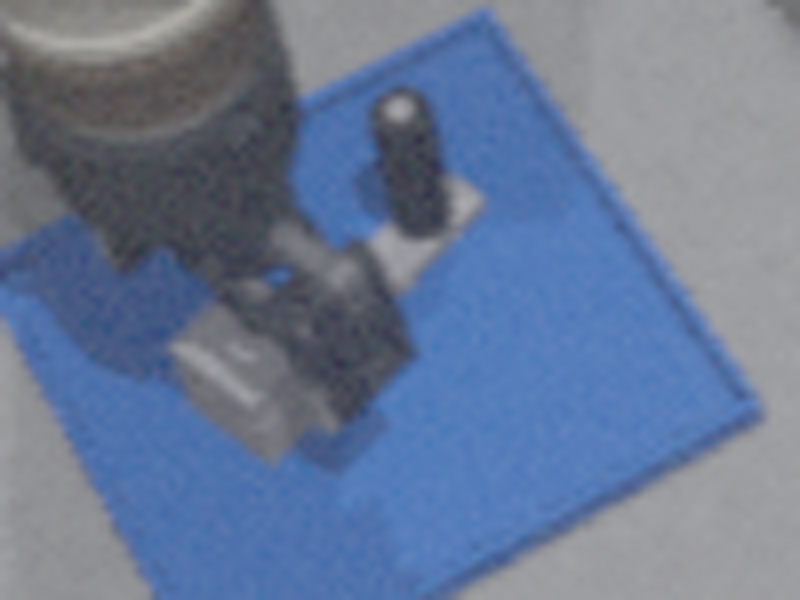

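Picture: fingertip bottom edge at (340–410, 350–425), still high beside the hub, whose front corner is at (275,465). I'm going lower, still with force checks (the picture budget is used up, so measurements only from here).

>>> {"api": "send_rows", "payload": {
  "motion": "-1 0.2 -0.1 0.5 0; -1 0.2 -0.1 1 0; -1 0.2 -0.1 1.2 0; -1 0.2 -0.1 1.2 0"
}}

```text
clock: 4.95
eef_pos: [0.5543, -0.1989, -0.0071]
tool_rot: [0.491, 0.871, -0.0, -0.0]
ft_force: [0.7, -0.4, -0.3]
grip_width: 0.0856
grasp_force: 0.0
```

>>> {"api": "send_rows", "payload": {
  "motion": "-1 0 0 0.4 0; -1 0 0 0.7 0; -1 0 0 0.7 0"
}}

```text
clock: 5.25
eef_pos: [0.5543, -0.1989, -0.0143]
tool_rot: [0.491, 0.871, -0.0, -0.001]
ft_force: [-0.9, 0.2, 0.3]
grip_width: 0.0854
grasp_force: 0.0
```

>>> {"api": "send_rows", "payload": {
  "motion": "0 0 0 0 0; 1 0 0 0 0; 1 0 0 0 0; 1 0 0 0 0; 1 0 0 0 0"
}}

```text
clock: 5.75
eef_pos: [0.5554, -0.1992, -0.0131]
tool_rot: [0.491, 0.871, 0.0, 0.001]
ft_force: [1.5, -0.3, 1.2]
grip_width: 0.0355
grasp_force: 61.2
```

>>> {"api": "send_rows", "payload": {
  "motion": "1 0 0 0 0; 1 0 0 0 0; 1 0 0 0 0"
}}

```text
clock: 6.05
eef_pos: [0.5554, -0.1992, -0.0131]
tool_rot: [0.491, 0.871, 0.0, 0.001]
ft_force: [0.7, 0.1, 3.2]
grip_width: 0.035
grasp_force: 61.2
```

>>> {"api": "send_rows", "payload": {
  "motion": "1 0 0 -1 0; 1 0 0 -4 0; 1 0 0 -8 0; 1 0 0 -12 0; 1 0 0 -16 0"
}}

```text
clock: 6.55
eef_pos: [0.5533, -0.1987, 0.1472]
tool_rot: [0.491, 0.871, -0.0, -0.001]
ft_force: [1.0, -1.1, -2.1]
grip_width: 0.0351
grasp_force: 60.5
```

```bash
python3 -c "
from h import *
go([.5553,.1688,.165],3.298)"
```

```text
shift [31.33 19.22 -1.75] twist -2.753 (or 0.389 ) yang 0.545 j [-0.34  0.44  0.16  1.29 -0.    0.68] rows 7.358735754149357 18.353610465256963
```

>>> {"api": "send_rows", "payload": {
  "motion": "1 2 1.2 -1 -0.14; 1 5.5 3.4 -1.5 -0.28; 1 9 5.5 -1.5 -0.42; 1 12.5 7.7 -1.5 -0.56; 1 16 9.8 -1.5 -0.7"
}}

```text
clock: 7.05
eef_pos: [0.5543, -0.0101, 0.161]
tool_rot: [0.16, 0.987, -0.0, -0.001]
ft_force: [0.6, -0.5, -2.6]
grip_width: 0.0352
grasp_force: 60.7
```

```bash
python3 -c "
from h import *
go([.5553,.1688,.165],3.298)"
```

```text
shift [ 5.54 17.01 -0.4 ] twist -2.048 (or 1.094 ) yang 1.25 j [-0.02  0.37  0.09  1.29 -0.    0.3 ] rows 3.5783653954019483 13.65118224352265
```

>>> {"api": "send_rows", "payload": {
  "motion": "1 1.1 3.4 0 -0.14; 1 2.2 6.8 0 -0.28; 1 3.3 10.2 0 -0.42; 1 4.4 13.6 0 -0.56; 1 5.5 17 0 -0.7"
}}

```text
clock: 7.55
eef_pos: [0.5566, 0.1682, 0.1608]
tool_rot: [-0.189, 0.982, -0.0, -0.001]
ft_force: [0.5, -0.9, -2.2]
grip_width: 0.0354
grasp_force: 60.7
```

>>> {"api": "send_rows", "payload": {
  "motion": "1 0 0 0 -0.14; 1 0 0 0 -0.28; 1 0 0 0 -0.42; 1 0 0 0 -0.56; 1 0 0 0 -0.7"
}}

```text
clock: 8.05
eef_pos: [0.5566, 0.1669, 0.1606]
tool_rot: [-0.514, 0.858, 0.0, -0.002]
ft_force: [-0.9, 0.6, -2.9]
grip_width: 0.0354
grasp_force: 60.8
```

>>> {"api": "send_rows", "payload": {
  "motion": "1 0 0 0 -0.14; 1 0 0 0 -0.28; 1 0 0 0 -0.42; 1 0 0 0 -0.56; 1 0 0 0 -0.65"
}}

```text
clock: 8.55
eef_pos: [0.5566, 0.1668, 0.1607]
tool_rot: [0.761, -0.649, -0.001, 0.001]
ft_force: [0.5, 0.0, -1.9]
grip_width: 0.0349
grasp_force: 60.8
```

```bash
python3 -c "
from h import *
go([.5553,.1688,.165],3.298)
np.set_printoptions(precision=4,suppress=True)
e=bot.get_obs()['eef_pos']
for c in('scene','top'):
    im=snap(c,c+'_m')
    for t in('crank','crank_handle'): print(c,t,[(np.round(d['rect'],1).tolist(),round(d['conf'],2)) for d in boxes_of(c,t)][:4])
    u=np.array([np.cos(3.298+np.pi/2),np.sin(3.298+np.pi/2),0])
    print('pred handle top',w2pix(c,e+.08*u+[0,0,.018+.078]),'handle base',w2pix(c,e+.08*u+[0,0,.03]),'hub base',w2pix(c,e+[0,0,.018]))
"
```

```text
shift [-0.22  0.1  -0.43] twist 0.002 (or -3.14 ) yang -2.984 j [ 0.29  0.42  0.17  1.32 -0.   -1.44] rows 0.09923951573258644 0.010090629588065763
scene crank [([156.5, 283.1, 37.6, 17.2], 0.9), ([331.0, 170.1, 47.4, 32.2], 0.74), ([188.2, 176.3, 60.3, 41.8], 0.73), ([343.1, 212.4, 132.6, 111.2], 0.61)]
scene crank_handle [([158.6, 282.9, 38.4, 14.9], 0.68), ([333.4, 170.4, 37.4, 37.5], 0.61), ([188.0, 180.3, 64.4, 37.0], 0.59)]
pred handle top [320.8905 161.0573] handle base [318.9359 179.1407] hub base [346.0762 169.3146]
top crank [([345.4, 295.0, 70.0, 21.2], 0.76), ([389.5, 184.8, 29.6, 18.3], 0.65), ([211.4, 189.5, 40.8, 20.2], 0.62)]
top crank_handle [([343.4, 297.2, 65.6, 25.9], 0.87), ([389.5, 186.1, 29.8, 16.1], 0.73), ([212.2, 191.7, 36.8, 23.8], 0.69)]
pred handle top [218.9814 180.1583] handle base [222.2233 187.4782] hub base [189.6361 194.3717]
```

```bash
python3 -c "
from h import *
e=bot.get_obs()['eef_pos']
u=np.array([np.cos(3.298+np.pi/2),np.sin(3.298+np.pi/2),0]);v=np.array([-u[1],u[0],0])
for c,(y0,y1,x0,x1) in(('top',(174,206,203,240)),('scene',(150,196,302,336))):
    g=cv2.cvtColor(cv2.imread('pics/%s_m.png'%c),6)
    print(c,'cols',x0,'arm end corners z top',[np.round(w2pix(c,e+.1*u+s*.01*v+[0,0,.028]),1) for s in(-1,1)],'handle top',np.round(w2pix(c,e+.08*u+[0,0,.096]),1))
    for y in range(y0,y1): print(y,' '.join('%3d'%k for k in g[y,x0:x1]))
"
```

```text
top cols 203 arm end corners z top [array([231.2, 189.9]), array([229.9, 181.9])] handle top [218.8 179.7]
174 110  97  83  66  61  57  56  61  58  61  61  63  70  73  71  68  63  57  59  57  57  60  59  64  66  64  62  56  55  66  87 125 156 174 178 179 177
175 102  90  73  59  58  59  56  57  58  60  70  83  92  94  93  84  73  61  59  58  58  59  58  60  63  62  64  61  57  56  70 100 132 161 174 177 179
176  87  76  66  61  57  57  59  57  62  67  82 100 106 105  98  90  75  60  56  59  61  58  58  59  61  63  65  66  60  58  59  77 105 133 159 174 178
177  72  66  60  56  60  57  57  59  61  74  95 106 103  93  81  75  62  53  48  54  56  61  61  58  60  62  61  64  65  63  56  62  79 107 141 167 176
178  62  59  60  60  60  57  59  59  63  83 101 102  87  67  57  59  54  43  39  46  53  61  57  59  59  59  60  63  64  66  62  58  64  84 122 158 174
179  59  58  57  59  60  59  58  60  67  84  98  91  66  58  76  89  82  58  36  43  51  58  58  60  58  56  60  60  64  66  64  59  60  73 100 139 168
180  58  60  58  59  61  59  59  58  61  77  82  72  53  69 103 122 113  80  44  
[... 9719 characters left out ...]

191  64  63  60  60  59  56  62  57  65  63  61  63  62  58  63  62  58  64  63  59  61  59  57  58  62  56  57  59  62  64  70  70  63  51
192  62  63  65  61  65  62  62  61  60  59  61  60  60  61  54  60  59  62  61  62  58  58  62  62  59  62  64  62  61  62  66  67  62  57
193  61  61  59  62  61  61  54  61  60  58  60  57  59  59  61  59  61  61  63  64  59  62  63  61  61  59  57  61  63  63  70  68  69  58
194  63  60  61  59  61  64  62  61  59  55  62  63  63  59  63  61  63  57  61  59  60  58  65  55  59  60  61  57  60  65  72  65  67  61
195  59  61  59  64  64  64  58  57  61  58  65  63  60  63  60  63  61  59  61  61  59  61  58  58  58  59  59  59  58  61  64  69  67  67
```

```bash
python3 -c "
from h import *
from scipy.optimize import least_squares
np.set_printoptions(precision=4,suppress=True)
e=bot.get_obs()['eef_pos'];print('tcp',e)
def tri(pt,ps):
    r=least_squares(lambda p:np.r_[w2pix('top',p)-pt,w2pix('scene',p)-ps],[.5,0,.1]);return r.x,r.fun
u=np.array([np.cos(3.298+np.pi/2),np.sin(3.298+np.pi/2),0])
h=tri([218.1,181.0],[321.0,160.4]);print('handle',h,'pred',e+.08*u+[0,0,.096])
print('hub est',h[0]-.08*u-[0,0,.078])
# arm end upper corners
print(tri([229.3,183.7],[314.6,185.3]),tri([230.9,191.6],[310.2,179.5]))
"
```

```text
tcp [0.5575 0.1671 0.1611]
handle (array([0.5672, 0.0894, 0.2563]), array([ 0.1792,  0.0531,  0.1864, -0.0337])) pred [0.5699 0.0881 0.2571]
hub est [0.5547 0.1684 0.1783]
(array([0.5793, 0.0719, 0.1863]), array([-0.2036, -0.0569, -0.2078,  0.0361])) (array([0.5598, 0.0684, 0.1869]), array([-0.3376, -0.0925, -0.3492,  0.0598]))
```

>>> {"api": "send_rows", "payload": {
  "motion": "1 0 0 1.5 0; 1 0 0 3.5 0; 1 0 0 5 0; 1 0 0 5.2 0; 1 0 0 5.2 0"
}}

```text
clock: 9.35
eef_pos: [0.5575, 0.1671, 0.1091]
tool_rot: [0.759, -0.651, -0.0, 0.001]
ft_force: [0.2, -0.2, -1.4]
grip_width: 0.0352
grasp_force: 60.7
```

>>> {"api": "send_rows", "payload": {
  "motion": "1 0 0 0.2 0; 1 0 0 0.4 0; 1 0 0 0.4 0"
}}

```text
clock: 9.65
eef_pos: [0.5582, 0.1673, 0.1058]
tool_rot: [0.759, -0.651, 0.0, -0.0]
ft_force: [0.3, 0.9, -1.9]
grip_width: 0.0354
grasp_force: 60.7
```

>>> {"api": "send_rows", "payload": {
  "motion": "1 0 0 0.1 0; 1 0 0 0.2 0; 1 0 0 0.2 0"
}}

```text
clock: 9.95
eef_pos: [0.5578, 0.1672, 0.1033]
tool_rot: [0.759, -0.651, -0.0, 0.0]
ft_force: [0.8, 0.3, -1.3]
grip_width: 0.0351
grasp_force: 60.7
```

>>> {"api": "send_rows", "payload": {
  "motion": "1 0 0 0.1 0; 1 0 0 0.2 0; 1 0 0 0.2 0"
}}

```text
clock: 10.25
eef_pos: [0.5578, 0.1672, 0.1011]
tool_rot: [0.759, -0.651, -0.0, 0.0]
ft_force: [0.1, 0.5, -2.4]
grip_width: 0.0351
grasp_force: 60.7
```

>>> {"api": "send_rows", "payload": {
  "motion": "1 0 0 0.1 0; 1 0 0 0.2 0; 1 0 0 0.2 0"
}}

```text
clock: 10.55
eef_pos: [0.5577, 0.1672, 0.0992]
tool_rot: [0.759, -0.651, -0.0, 0.0]
ft_force: [0.2, -0.3, -2.7]
grip_width: 0.0354
grasp_force: 60.7
```

>>> {"api": "send_rows", "payload": {
  "motion": "1 0 0 0.1 0; 1 0 0 0.1 0; 1 0 0 0.1 0"
}}

```text
clock: 10.85
eef_pos: [0.5579, 0.1672, 0.0984]
tool_rot: [0.759, -0.651, -0.0, 0.0]
ft_force: [0.2, -0.1, -1.8]
grip_width: 0.0349
grasp_force: 60.7
```

>>> {"api": "send_rows", "payload": {
  "motion": "1 0 0 0.1 0; 1 0 0 0.1 0; 1 0 0 0.1 0"
}}

```text
clock: 11.15
eef_pos: [0.5579, 0.1672, 0.0973]
tool_rot: [0.759, -0.651, 0.0, -0.0]
ft_force: [-0.1, 0.0, -2.6]
grip_width: 0.0351
grasp_force: 60.7
```

>>> {"api": "send_rows", "payload": {
  "motion": "1 0 0 0.1 0; 1 0 0 0.1 0; 1 0 0 0.1 0"
}}

```text
clock: 11.45
eef_pos: [0.5579, 0.1672, 0.0964]
tool_rot: [0.759, -0.651, 0.0, -0.0]
ft_force: [-0.4, 0.2, -2.0]
grip_width: 0.0354
grasp_force: 60.7
```

>>> {"api": "send_rows", "payload": {
  "motion": "1 0 0 0.1 0; 1 0 0 0.2 0; 1 0 0 0.2 0"
}}

```text
clock: 11.75
eef_pos: [0.5579, 0.1672, 0.0942]
tool_rot: [0.759, -0.651, -0.0, 0.0]
ft_force: [0.6, 0.2, -3.1]
grip_width: 0.0349
grasp_force: 60.8
```

>>> {"api": "send_rows", "payload": {
  "motion": "1 0 0 0.1 0; 1 0 0 0.3 0; 1 0 0 0.4 0; 1 0 0 0.4 0"
}}

```text
clock: 12.15
eef_pos: [0.5578, 0.1672, 0.0901]
tool_rot: [0.759, -0.651, -0.0, 0.0]
ft_force: [0.1, -0.1, -2.6]
grip_width: 0.0353
grasp_force: 60.8
```

>>> {"api": "send_rows", "payload": {
  "motion": "1 0 0 0.1 0; 1 0 0 0.3 0; 1 0 0 0.4 0; 1 0 0 0.4 0"
}}

```text
clock: 12.55
eef_pos: [0.5578, 0.1672, 0.0861]
tool_rot: [0.759, -0.651, -0.0, 0.0]
ft_force: [-0.1, 0.3, -2.0]
grip_width: 0.0353
grasp_force: 60.8
```

>>> {"api": "send_rows", "payload": {
  "motion": "1 0 0 0.1 0; 1 0 0 0.2 0; 1 0 0 0.2 0"
}}

```text
clock: 12.85
eef_pos: [0.5579, 0.1672, 0.0842]
tool_rot: [0.759, -0.651, -0.0, 0.0]
ft_force: [0.7, -0.0, -2.4]
grip_width: 0.0352
grasp_force: 60.8
```

>>> {"api": "send_rows", "payload": {
  "motion": "1 0 0 0.1 0; 1 0 0 0.2 0; 1 0 0 0.2 0"
}}

```text
clock: 13.15
eef_pos: [0.5579, 0.1672, 0.0822]
tool_rot: [0.759, -0.651, -0.0, 0.0]
ft_force: [-1.0, -0.5, -3.5]
grip_width: 0.0351
grasp_force: 60.8
```

>>> {"api": "send_rows", "payload": {
  "motion": "1 0 0 0.1 0; 1 0 0 0.1 0; 1 0 0 0.1 0"
}}

```text
clock: 13.45
eef_pos: [0.558, 0.1672, 0.0814]
tool_rot: [0.759, -0.651, 0.0, -0.0]
ft_force: [0.1, 0.2, -2.7]
grip_width: 0.0352
grasp_force: 60.7
```

>>> {"api": "send_rows", "payload": {
  "motion": "1 0 0 0.1 0; 1 0 0 0.1 0; 1 0 0 0.1 0"
}}

```text
clock: 13.75
eef_pos: [0.5579, 0.1673, 0.0809]
tool_rot: [0.759, -0.651, 0.0, -0.0]
ft_force: [-1.5, 0.3, 1.8]
grip_width: 0.035
grasp_force: 61.2
```

Fully home (force change ≈ 4 N at TCP z 0.081, matching the boss height). Winding clockwise, with the red cap tracked by camera.

```bash
cat > red.py <<'E'
from h import *
C=np.array([.5552,.1692]);P=np.arctan2(.151-.1692,.4442-.5552)
for cam in("scene","top"):
    im=vision.camera(cam)[:,:,::-1]
    h=cv2.cvtColor(np.ascontiguousarray(im),cv2.COLOR_BGR2HSV).astype(int);H,S,V=h[...,0],h[...,1],h[...,2]
    n,l,s,c=cv2.connectedComponentsWithStats((((H<6)|(H>172))&(S>110)&(V>40)).astype(np.uint8))
    for i in range(1,n):
        w=pix2w(cam,*c[i],.079)[:2]-C
        if s[i,4]>8 and .06<np.hypot(*w)<.11: print(cam,np.round(c[i],1),s[i,4],"r",round(np.hypot(*w),4),"carousel",round((np.arctan2(w[1],w[0])-P+np.pi)%(2*np.pi)-np.pi,3))
o=bot.get_obs();print(o["ft_force"].round(1),o["ft_torque"].round(2),o["joint_pos"].round(2))
E
python3 red.py
```

```text
scene [310.3 196.5] 21 r 0.0865 carousel 1.202
top [228.  208.4] 51 r 0.0856 carousel 1.246
[-0.7 -0.3  2.9] [-0.06  0.48 -0.01] [ 0.29  0.47  0.03  1.13  0.   -1.43]
```

>>> {"api": "send_rows", "payload": {
  "motion": "1 0 0 0 0.1; 1 0 0 0 0.22; 1 0 0 0 0.34; 1 0 0 0 0.46; 1 0 0 0 0.58"
}}

```text
clock: 14.35
eef_pos: [0.5573, 0.1673, 0.0809]
tool_rot: [-0.54, 0.842, 0.0, -0.0]
ft_force: [-3.8, 0.4, 5.3]
grip_width: 0.0351
grasp_force: 61.6
```

```bash
python3 red.py
```

```text
scene [311.  198.2] 48 r 0.0859 carousel 1.271
top [227.9 207.9] 47 r 0.085 carousel 1.261
[-5.1 -0.1  5.7] [ 0.04  1.   -0.1 ] [ 0.29  0.47  0.03  1.13  0.   -0.85]
```

>>> {"api": "send_rows", "payload": {
  "motion": "1 0 0 0 0.12; 1 0 0 0 0.24; 1 0 0 0 0.36; 1 0 0 0 0.48; 1 0 0 0 0.6"
}}

```text
clock: 14.95
eef_pos: [0.5565, 0.1677, 0.0809]
tool_rot: [-0.268, 0.963, 0.001, -0.001]
ft_force: [-6.5, 1.8, 7.3]
grip_width: 0.0356
grasp_force: 61.9
```

```bash
python3 red.py
```

```text
scene [310.9 197.3] 45 r 0.0856 carousel 1.235
top [227.6 210.4] 52 r 0.0856 carousel 1.182
[-6.3  1.3  6.6] [ 0.14  1.27 -0.08] [ 0.29  0.47  0.03  1.13  0.   -0.25]
```

>>> {"api": "send_rows", "payload": {
  "motion": "1 0 0 0 0.12; 1 0 0 0 0.24; 1 0 0 0 0.36; 1 0 0 0 0.48; 1 0 0 0 0.6"
}}

```text
clock: 15.55
eef_pos: [0.5559, 0.1682, 0.0809]
tool_rot: [0.028, 1.0, 0.001, -0.002]
ft_force: [-8.0, 2.9, 7.5]
grip_width: 0.035
grasp_force: 61.9
```

```bash
python3 red.py
```

```text
scene [312.4 182.8] 40 r 0.0846 carousel 0.654
top [217.8 227. ] 53 r 0.0853 carousel 0.59
[-8.9  0.9  6.8] [ 0.32  1.53 -0.07] [0.29 0.47 0.03 1.13 0.   0.35]
```

>>> {"api": "send_rows", "payload": {
  "motion": "1 0 0 0 0.12; 1 0 0 0 0.24; 1 0 0 0 0.36; 1 0 0 0 0.48; 1 0 0 0 0.52"
}}

```text
clock: 16.15
eef_pos: [0.5559, 0.169, 0.0809]
tool_rot: [0.283, 0.959, 0.001, -0.002]
ft_force: [-8.0, 2.9, 6.8]
grip_width: 0.0352
grasp_force: 61.9
```

```bash
python3 red.py
```

```text
scene [321.8 172.9] 40 r 0.084 carousel 0.125
[-8.4  2.8  6.6] [ 0.64  1.65 -0.04] [0.29 0.47 0.03 1.13 0.   0.86]
```

>>> {"api": "send_rows", "payload": {
  "motion": "1 0 0 0 0.05; 1 0 0 0 0.08; 1 0 0 0 0.08; 1 0 0 0 0.08"
}}

```text
clock: 16.65
eef_pos: [0.5559, 0.169, 0.0809]
tool_rot: [0.32, 0.947, 0.001, -0.002]
ft_force: [-8.4, 4.1, 6.2]
grip_width: 0.0351
grasp_force: 62.0
```

```bash
python3 red.py; python3 - <<'E'
from h import *
C=np.array([.5552,.1692]);P=-2.979
for cam in("scene","top"):
    im=vision.camera(cam);t=w2pix(cam,[*(C+.085*np.array([np.cos(P),np.sin(P)])),.08]);u,v=map(int,np.round(t));print(cam,t,"cap radius px",np.hypot(*(w2pix(cam,[.47,.155,.08])-w2pix(cam,[.47,.1655,.08]))))
    d=im.astype(int);rr=d[...,0]-(d[...,1]+d[...,2])//2
    print("cols",u-8)
    for y in range(v-8,v+9):print(y,' '.join('%4d'%k for k in rr[y,u-8:u+10]))
E
```

```text
scene [323.2 172.2] 32 r 0.0836 carousel 0.068
[-7.9  3.8  7.5] [0.69 1.65 0.  ] [0.29 0.47 0.03 1.13 0.   0.94]
scene [324.63872536 170.75199017] cap radius px 3.6049433391021473
cols 317
163    0   11   33   44   41   21    5    0    0    0   -3   -2   -5    6   -2   -2   -1    0
164   -1    1   15   37   43   37    9   -1    1   -1    2   -2   -2    3   -5   -1   -1   -1
165    0   -2    4   18   33   29   11    4    0   -2   -1    1   -1   -2    2    1   -2   -2
166   -1   -1   -1    5   12   12    4    2   -4   -1   -2    0   -2   -4   -1   -4   -3   -1
167   -1    0   -4   -1   -2    1    2    0   -1    0   -1   -2   -1   -1   -4   -1   -4   -3
168   -2   -1   -1    0    3   14   24   20    0    2   -7    4   -3   -3   -6   -3    1   -2
169   -1   -2    0    9   31   49   51   43   10   -1   -2    2   -5   -4   -4   -2   -5   -4
170    0   -1   -1   17   42   54   52   43   23    4   -2   -2    0   -3   -2   -4   -3    2
171   -3   -3    2   18   48   55   55   49   33    8   -3    2   -2    1    0   -4   -1    0
172   -4   -2    1   22   46   51   54   51   42   27    4    1  
[... 1657 characters left out ...]
 7    6    6    8    8    8    8    4    1
238   12   12   12   11   12   10   11    9    9    7    5    6    6    8    9    8    6    4
239   13   12   12   11   12   13   11   10    9    9    7    7    7   11   11   10    7    3
240   12   12   12   13   12   12   11   10   10    8    6    7    6    8    9    8    8    6
241   13   12   12   11   12   12   11   10    9    8    7    7    6    6    9    8    6    6
242   12   13   12   13   12   11   12   11   11    9    8    6    5    6    8    9    8    6
243   12   14   11   11   11   12   12   10   10    9    8    7    5    5    8    8    9    7
244   12   12   12   13   12   12   11   11   10   10    8    7    6    4    6   10    7    6
```

```bash
python3 - <<'E'
from h import *
from scipy.ndimage import shift
from scipy.optimize import least_squares
im=cv2.imread("pics/s0.png")[:,:,::-1].astype(float);rr=im[...,0]-(im[...,1]+im[...,2])/2
n=vision.camera("scene").astype(float);r2=n[...,0]-(n[...,1]+n[...,2])/2
C=np.array([.5552,.1692]);P=-2.979
def pos(a):return w2pix("scene",[*(C+.085*np.array([np.cos(P+a),np.sin(P+a)])),.08])
A=rr[185:212,298:325]
m=(slice(166,179),slice(316,324))  # left, visible part
for occ in (323,324):
  for a in np.arange(-.12,.16,.02):
    d=pos(a)-pos(1.251)
    M=np.float32([[1,0,d[0]],[0,1,d[1]]]);w=cv2.warpAffine(rr.astype(np.float32),M,(560,420),flags=cv2.INTER_CUBIC)
    print(occ,round(a,2),round(float(np.abs(w[168:179,316:occ]-r2[168:179,316:occ]).mean()),2))
E
```

```text
323 -0.12 11.23
323 -0.1 11.13
323 -0.08 10.66
323 -0.06 9.56
323 -0.04 7.82
323 -0.02 5.44
323 0.0 3.36
323 0.02 2.31
323 0.04 4.36
323 0.06 7.6
323 0.08 10.07
323 0.1 13.4
323 0.12 16.37
323 0.14 20.09
323 0.16 23.69
324 -0.12 14.01
324 -0.1 13.31
324 -0.08 11.83
324 -0.06 9.88
324 -0.04 7.9
324 -0.02 5.43
324 0.0 3.31
324 0.02 2.39
324 0.04 4.28
324 0.06 7.39
324 0.08 9.8
324 0.1 13.1
324 0.12 16.02
324 0.14 19.77
324 0.16 23.25
```

Carousel ≈ 0.015 rad, i.e. about 1 mm off the pointer. Relieving the side load, then lifting.

>>> {"api": "send_rows", "payload": {
  "motion": "1 0.1 0 0 -0.02; 1 0.1 0 0 -0.02; 1 0.1 0 0 -0.02"
}}

```text
clock: 17.2
eef_pos: [0.5561, 0.1691, 0.0809]
tool_rot: [0.311, 0.951, 0.001, -0.001]
ft_force: [-6.0, 2.5, 5.4]
grip_width: 0.0353
grasp_force: 61.7
```

>>> {"api": "send_rows", "payload": {
  "motion": "1 0 0 -0.3 0; 1 0 0 -0.8 0; 1 0 0 -1.3 0; 1 0 0 -1.8 0; 1 0 0 -2.4 0"
}}

```text
clock: 17.7
eef_pos: [0.5577, 0.1672, 0.1045]
tool_rot: [0.312, 0.95, -0.001, 0.001]
ft_force: [1.0, -0.4, -3.5]
grip_width: 0.0355
grasp_force: 60.7
```

>>> {"api": "send_rows", "payload": {
  "motion": "1 0 0 -1 0; 1 0 0 -2 0; 1 0 0 -3.5 0; 1 0 0 -5 0; 1 0 0 -6 0"
}}

```text
clock: 18.2
eef_pos: [0.5586, 0.1677, 0.167]
tool_rot: [0.313, 0.95, 0.001, 0.002]
ft_force: [-0.0, 0.1, -1.5]
grip_width: 0.0354
grasp_force: 60.7
```

```bash
python3 red.py;python3 -c "
from h import *
go([.5555,-.195,.14],.553)"
```

```text
scene [323.9 171.8] 43 r 0.0835 carousel 0.04
[-0.2 -0.1 -2.2] [-0.05 -0.07  0.05] [ 0.29  0.42  0.18  1.32 -0.    0.93]
shift [-21.28 -29.41   2.67] twist 0.382 (or -2.76 ) yang 0.935 j [ 0.29  0.42  0.18  1.32 -0.    0.93] rows 7.28067049231151 2.5444198178941058
```

>>> {"api": "send_rows", "payload": {
  "motion": "1 -2 -2.8 0 0.07; 1 -4.6 -6.4 0 0.14; 1 -7.2 -10 0 0.2; 1 -9.8 -13.6 0 0.2; 1 -12.4 -17.2 0 0.2"
}}

```text
clock: 18.8
eef_pos: [0.5543, -0.0459, 0.1639]
tool_rot: [0.406, 0.914, -0.0, -0.0]
ft_force: [0.6, 0.6, -2.2]
grip_width: 0.0353
grasp_force: 60.8
```

```bash
python3 -c "
from h import *
go([.5554,-.197,.12],.548)"; python3 red.py
```

```text
shift [-11.28 -10.05   4.4 ] twist 0.187 (or -2.954 ) yang 0.735 j [-0.08  0.37  0.09  1.3  -0.    0.75] rows 3.1465176942740505 1.2485111326935616
scene [323.9 171.6] 39 r 0.084 carousel 0.034
top [201.3 235.1] 46 r 0.0842 carousel 0.028
[ 0.2  1.8 -2.3] [ 0.03 -0.07 -0.  ] [-0.09  0.37  0.1   1.3  -0.    0.76]
```

>>> {"api": "send_rows", "payload": {
  "motion": "1 -2.3 -2 0 0.06; 1 -5.3 -4.7 0 0.12; 1 -8.3 -7.4 0 0.185; 1 -11.3 -10 1.5 0.185; 1 -11.3 -10 4 0.185"
}}

```text
clock: 19.4
eef_pos: [0.5579, -0.2005, 0.1254]
tool_rot: [0.491, 0.871, -0.001, 0.003]
ft_force: [-0.3, 0.7, -2.5]
grip_width: 0.0351
grasp_force: 61.1
```

```bash
python3 -c "
from h import *
go([.5554,-.198,-.0115],.548)"
```

```text
shift [ 0.42 -0.12 13.69] twist -0.004 (or 3.138 ) yang 0.544 j [-0.34  0.46  0.13  1.24 -0.    0.68] rows 2.7389560000401714 0.02620018481673962
```

Now down onto the tray floor (expected contact at TCP z ≈ −0.013).

>>> {"api": "send_rows", "payload": {
  "motion": "1 0.3 -0.1 3 0; 1 0.3 -0.1 6.5 0; 1 0.3 -0.1 10 0; 1 0.3 -0.1 12.5 0; 1 0.3 -0.1 12.8 0"
}}

```text
clock: 19.9
eef_pos: [0.5502, -0.1913, -0.008]
tool_rot: [0.488, 0.873, -0.001, -0.004]
ft_force: [-0.9, -0.2, -2.8]
grip_width: 0.0354
grasp_force: 60.9
```

>>> {"api": "send_rows", "payload": {
  "motion": "1 0 0 0.2 0; 1 0 0 0.5 0; 1 0 0 0.7 0; 1 0 0 0.7 0"
}}

```text
clock: 20.3
eef_pos: [0.5547, -0.1933, -0.0096]
tool_rot: [0.489, 0.873, 0.0, 0.001]
ft_force: [0.2, 0.5, -1.7]
grip_width: 0.0353
grasp_force: 60.9
```

>>> {"api": "send_rows", "payload": {
  "motion": "1 0 0 0.1 0; 1 0 0 0.2 0; 1 0 0 0.2 0"
}}

```text
clock: 20.6
eef_pos: [0.5539, -0.1931, -0.0125]
tool_rot: [0.489, 0.873, 0.0, 0.0]
ft_force: [-0.6, 0.5, -2.9]
grip_width: 0.0356
grasp_force: 60.9
```

>>> {"api": "send_rows", "payload": {
  "motion": "1 0 0 0.1 0; 1 0 0 0.1 0; 1 0 0 0.1 0"
}}

```text
clock: 20.9
eef_pos: [0.5541, -0.1931, -0.0131]
tool_rot: [0.489, 0.873, 0.0, 0.0]
ft_force: [-1.5, 0.3, 2.7]
grip_width: 0.0355
grasp_force: 61.4
```

Contact with the floor: release gradually, then rise.

>>> {"api": "send_rows", "payload": {
  "motion": "0.1 0 0 0 0; -0.3 0 0 0 0; -1 0 0 0 0; -1 0 0 0 0; -1 0 0 0 0"
}}

```text
clock: 21.4
eef_pos: [0.554, -0.193, -0.0137]
tool_rot: [0.489, 0.873, 0.0, 0.0]
ft_force: [0.2, 0.1, -0.1]
grip_width: 0.0855
grasp_force: 0.0
```

>>> {"api": "send_rows", "payload": {
  "motion": "-1 0 0 -0.5 0; -1 0 0 -2 0; -1 0 0 -5 0; -1 0 0 -9 0; -1 0 0 -13 0"
}}

```text
clock: 21.9
eef_pos: [0.5534, -0.1929, 0.1176]
tool_rot: [0.489, 0.873, -0.0, -0.001]
ft_force: [1.2, -0.7, -0.5]
grip_width: 0.0852
grasp_force: 0.0
```

>>> {"api": "send_rows", "payload": {
  "motion": "-1 0 -3 -4 0; -1 0 -7 -4 0; -1 0 -11 -4 0; -1 0 -15 -4 0; -1 0 -19 -4 0"
}}

```text
clock: 22.4
eef_pos: [0.3907, -0.293, 0.1571]
tool_rot: [0.488, 0.873, -0.0, 0.001]
ft_force: [0.4, -1.6, 0.0]
grip_width: 0.0853
grasp_force: 0.0
```

```bash
python3 red.py; python3 - <<'E'
from h import *
for c in("top","scene"):
    snap(c,c+"_end")
    for t in("crank","tray"):print(c,t,[(np.round(d["rect"],1).tolist(),round(d["conf"],2)) for d in boxes_of(c,t)][:4])
    print("pred handle",w2pix(c,[.5541-.0424,-.1931+.0678,.083]),"hub top",w2pix(c,[.5541,-.1931,.049]))
g=cv2.cvtColor(cv2.imread("pics/scene_end.png"),6)
for y in range(205,222):print(y,' '.join('%3d'%k for k in g[y,222:246]))
E
```

```text
scene [323.9 171.8] 38 r 0.0835 carousel 0.04
top [201.2 235. ] 46 r 0.0838 carousel 0.025
[ 0.9 -0.   0.1] [ 0.02 -0.04  0.04] [-0.65  0.24 -0.1   1.23 -0.    0.38]
top crank [([346.4, 294.9, 69.9, 22.2], 0.71), ([322.2, 215.8, 47.0, 32.0], 0.67), ([389.2, 186.3, 32.4, 17.8], 0.55)]
top tray [([323.1, 210.8, 85.9, 77.7], 0.84)]
pred handle [309.28285858 217.85637879] hub top [332.99156198 204.08411996]
scene crank [([187.0, 174.6, 59.4, 43.1], 0.96), ([156.4, 285.9, 38.0, 17.9], 0.92), ([222.7, 235.5, 40.0, 44.7], 0.84), ([341.3, 208.3, 139.0, 116.6], 0.66)]
scene tray [([226.0, 247.1, 101.0, 85.8], 0.89), ([346.6, 188.2, 10.0, 11.8], 0.57)]
pred handle [231.78410467 211.60539578] hub top [212.70840481 239.54868384]
205 120 119 120 122 120 119 123 117 109  94  84  73  61  63  63  65  74  77  73  71  61  81 103 115
206 118 120 119 121 120 118 112  96  81  76  60  60  58  66  75  77  80  81  75  71  63  65  85  99
207 119 117 119 117 112  96  86  79  61  56  57  70  76  77  75  79  80  79  76  77  71  62  71  88
208 118 115 111  97  86  78  61  58  58  63  65  77  77  80  77  77  77  
[... 626 characters left out ...]

215  80  75  77  80  80  67  49  44  41  39  40  44  37  41  58  75  78  79  76  81  81  79  76  79
216  76  76  78  76  75  74  60  39  35  31  38  33  33  40  45  64  78  78  78  78  76  76  76  78
217  77  77  79  76  75  72  67  42  34  38  35  38  35  35  44  63  74  79  77  78  78  80  78  81
218  79  76  79  75  79  76  66  42  32  31  35  32  35  33  39  59  75  77  78  76  77  80  77  74
219  76  76  77  79  77  71  56  41  36  28  33  34  34  34  37  55  76  80  77  75  79  80  78  76
220  77  80  79  70  62  56  51  46  33  37  33  36  40  29  33  50  76  81  78  78  78  79  79  79
221  77  75  78  71  59  53  54  51  41  36  27  31  29  39  40  59  89 101  87  76  77  77  78  80
```

>>> {"api": "send_rows", "payload": {
  "motion": "-1 0 0 -3 0; -1 0 0 -3 0; -1 0 0 -3 0"
}}

```text
clock: 23.1
eef_pos: [0.3932, -0.2922, 0.1868]
tool_rot: [0.488, 0.873, -0.0, 0.001]
ft_force: [0.1, 0.7, 0.3]
grip_width: 0.0855
grasp_force: 0.0
```

```bash
python3 -c "
from h import *
print(bot.get_obs()['ft_force'],workorder.job_done())"
```

```text
the job is handed in; nothing more can be done
[0.14724742 0.74533223 0.3299045 ] None
```

The job is handed in, with no verdict reported back: the crank was fully home on the spindle, the red tube is about 2–3 mm from the pointer by the cameras, and the crank is flat in the blue tray and released at 23 s on the robot's clock.

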